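Tip the firebrick and close up the soldering bed

ROBOT

A 7-joint arm with a two-finger parallel gripper is mounted at the origin on the work surface. World frame = base frame: x ahead of the robot, y to its left, z up, the work surface at z = 0. Lengths are in m, angles in rad, forces in N, time in s.
With the tool pointing down it reaches from about 0.425 to 0.95 m from the base axis. Payload 4.7 kg.
Tool frame: the origin (TCP) lies midway between the tips of the shut fingers; the grasp point (between the pads) lies 19 mm behind it; z points along the fingers, y is the line along which they close (so a half turn about z gives the same grasp; the last joint's range is limited). The gripper opens to 85 mm and grips with 20 to 120 N. Pads are 22 mm wide; open, the fingers measure 114 mm over their backs; the gripper's body (76 mm by 85 mm) begins 54 mm behind the grasp point. The pads swing forward as they close: fully open they stand 13 mm farther back than shut.
Start: joints at [1.259, 0.469, -0.049, 1.532, 0.024, 1.141, -0.082], TCP at [0.188, -0.648, 0.231] pointing down, gripper open.
Joint ranges: [-2.59, 2.59], [-0.33, 1.99], [-1.39, 1.29], [0.1, 2.45], [-1.04, 4.18], [0.21, 1.99], [-2.66, 2.66]. Speed limits (rad/s): [2.57, 2.57, 3.14, 3.14, 3.14, 3.14, 3.14].

INTERFACE

Orientations are given as a unit quaternion [w, x, y, z].
In Python, from bench import * gives the robot as it stands.
- The arm moves only by the shell command python3 -m jog 'ROWS' [FORCE]. ROWS is JSON, a list of rows, each a list of 3 entries, a list of its own where there are three numbers: the shift along the tool's x, y, z in mm, then the turn, a rotation vector about the tool's x, y, z in rad, then the opening, from -1 (shut) to 1 (fully open). A call has 1 to 8 rows; each row shifts and turns the commanded pose from where the row before left it, along the tool's axes as they then stand; what a row does not reach is not made up. A row lasts 1/12 s, in which the tool goes at most 41.7 mm and 7.16 degrees, less where a joint would pass 70% of its speed; a pose out of reach is approached as far as the arm can. A call with a gripper value outside its range is refused whole. The fingers move at their own pace and stop on an object; FORCE is the grip in N (left out, the last holds). Time passes only in rows, so rows that do not move let the fingers close. It gives the time, the measured TCP pose, the force, the opening and the grip force at its end, in the units of the state.
- get_obs(): the state, without advancing time (a new reading comes with each control period).
- grab_frame(name): name is "scene" or "side" or "wrist"; returns the picture (400x640x3 uint8, blue, green, red); there is no depth.
- camera_info(name): a dict with "intrinsics" (3x3 intrinsics, pixels), "k1" (the pictures are not rectified: a ray, as slopes to the right and down, at radius r is drawn at 1 + k1 r^2 times it, then the intrinsics apply), "world_to_cam" (4x4, takes a point from world to camera coordinates). Camera axes: x right, y up, looking along -z (the intrinsics and any distortion apply to the point x, -y, -z); pixel columns grow to the right and rows downward; lengths in m; the calibration is good to about 2 mm. A picture is of the moment at which its call begins: read the wrist's pose just before it. camera_info takes no time and is no camera call; for the wrist camera it gives the pose at the moment of the call.
- sign_off(): hands the job in; it is judged then, once.
The state is a dict: "time": time; "q": joint angles; "qd": joint speeds; "tau": joint torques, N m; "tcp_pos": TCP position; "eef_rot": TCP orientation; "ft_force": force on the tool from outside, world axes, zero at the start; "wrist_torque": the same for the moment, N m; "width": opening from 0.0 (shut) to 1.0 (fully open); "gripper_force": force on a finger pad.
Only numpy, scipy, OpenCV 4.12 (cv2) and the standard library are available. Lean on these libraries where they do the work, as an engineer would, in place of code of your own. Each camera call takes 0.05 s, during which the arm holds its last target. There are 200 camera calls.

TASK

Extend the soldering bed: using only pushes of the fingers, tip the firebrick that stands on its long narrow edge over onto a broad side, then push it along the bench until its long side sits snugly against the long side of the brick in the hearth frame, parallel to it and with the ends roughly in line. Never lift the brick off the bench, and do not disturb the bangle, jar, punch or dish.

Things in the scene. Friction and masses are not known exactly. Their poses are not given: they have to be found in the camera images.
- brick: Loose pale firebrick, 64 x 230 x 114 mm (own x, y, z), about 0.8 kg, standing 114 mm tall on a long narrow edge; broad faces look along its -x (to the robot) and +x (to the hearth). Origin: centre of the underside. 2 to 3 N near the top tips it (low down it slides); past 29 degrees it drops by itself. Tipped to the hearth it lies 15 to 75 mm short of the hearth brick; it slides under 3 to 7 N.
- brick_center (a point): The centre of the loose firebrick, with the brick's axes: x through its 64 mm thickness, y along its 230 mm length, z along its 114 mm height as it stands at the start. Height 57 mm standing, 32 mm lying on a broad side.
- hearth: Fixed soldering hearth: a darker, scorched firebrick lying flat (114 mm deep along hearth x, 230 mm long along y, 64 mm high), held at its far side and ends by a dark steel frame 24 mm high, 4 mm thick; its long near side is bare. Origin: on the bench 150 mm in front of the middle of that side; x points from there to the brick, away from the robot, z up.
- bed_edge (a point): The middle of the top edge of the hearth brick's bare near side, 64 mm above the bench; axes as the hearth's: x into the hearth brick, y along its length. With the loose brick lying flat and snug against it, brick_center is at x = -57 mm, y = 0, z = -32 mm from here.
- bangle: Loose gold bangle (64 mm outside, 10 mm high, 40 g) lying on top of the hearth brick; origin at the centre of its underside. To be left alone.
- jar: Loose white flux jar with a blue cap, 48 mm across, 65 mm tall, standing on the bench beside the work; origin at the centre of its underside. To be left alone.
- punch: Loose steel doming punch standing on its 38 mm wide foot, 90 mm tall, on the bench beside the work; origin at the centre of its underside. To be left alone.
- dish: Loose small white ceramic dish, 68 mm across, 28 mm high, on the bench beside the work; origin at the centre of its underside. To be left alone.
There are look-alikes about, which are no part of the job. Leave any red look-alike of the brick alone.

How it is judged:
On the way:
1. the firebrick has been tipped over and lies flat on the bench on a broad side ((angle between brick_center's own x axis and vertical below 0.08 rad or angle between brick_center's own x axis and vertical above 3.0616 rad) and height (world z) of brick_center below 0.037 m), for 0.3 s.
At the end, for the whole second after the job is handed in: The loose firebrick lies flat on the bench on a broad side, at rest, its long side within 6 mm of the hearth brick's long side (measured at the middle), parallel to it within 0.05 rad, and its ends within 45 mm of being in line with those of the hearth brick (all of step 1 and height (world z) of brick_center above 0.027 m and x of brick_center in the frame of bed_edge between -0.063 and -0.05 m and angle between the y axis of brick_center and the y axis of bed_edge, either way round below 0.05 rad and y of brick_center in the frame of bed_edge between -0.045 and 0.045 m and linear speed of brick below 0.01 m/s); the robot touches nothing.
It fails at once if the firebrick is lifted off the bench (more than 18 mm while lying, 13 mm while standing, or its centre above 85 mm) (((angle between brick_center's own x axis and vertical below 0.1 rad or angle between brick_center's own x axis and vertical above 3.0416 rad) and height (world z) of brick_center above 0.05 m) or (angle between brick_center's own z axis and vertical below 0.1 rad and height (world z) of brick_center above 0.07 m) or height (world z) of brick_center above 0.085 m).
It fails at once if the gold bangle is moved more than 20 mm or knocked over (distance of bangle from where it was at the start of the episode above 0.02 m or angle between bangle's own z axis and vertical above 0.4 rad).
It fails at once if the flux jar is moved more than 20 mm or knocked over (distance of jar from where it was at the start of the episode above 0.02 m or angle between jar's own z axis and vertical above 0.4 rad).
It fails at once if the steel punch is moved more than 20 mm or knocked over (distance of punch from where it was at the start of the episode above 0.02 m or angle between punch's own z axis and vertical above 0.4 rad).
It fails at once if the white dish is moved more than 20 mm or knocked over (distance of dish from where it was at the start of the episode above 0.02 m or angle between dish's own z axis and vertical above 0.4 rad).
It also fails if it takes over 64 s, if anything falls off the work surface, if the arm or the gripper's body presses on something with over 40 N, if the wrist force passes 120 N, or if a joint passes its speed limit or range.

## Working session

There is one attempt and no reset: what is moved stays moved. The work goes in short steps, Python scripts to look and compute and a shell command to move; the robot and the scene stay as the last step left them, time stands still between calls to the robot, and variables do not carry over. Pictures are saved under pics/ and viewed, at most 10 in all, crops included, and the job is handed in when it is done.

```bash
mkdir -p pics; ls; python3 - <<'E'
from bench import *
import cv2,numpy as np
for n in("scene","side"):
    cv2.imwrite(f"pics/{n}0.png",grab_frame(n)); c=camera_info(n); print(n,np.round(c["intrinsics"],1).tolist(),c["k1"],np.round(c["world_to_cam"],3).tolist())
o=get_obs(); print({k:np.round(v,3) for k,v in o.items()})
E
```

```text
pics
scene [[433.4, 0.0, 324.2], [0.0, 433.4, 202.2], [0.0, 0.0, 1.0]] 0.012528482746103986 [[-0.22, 0.975, 0.002, 0.106], [-0.798, -0.182, 0.574, 0.349], [0.56, 0.125, 0.819, -1.433], [0.0, 0.0, 0.0, 1.0]]
side [[378.0, 0.0, 320.3], [0.0, 378.0, 201.0], [0.0, 0.0, 1.0]] -0.008957655582807218 [[0.992, -0.125, -0.011, -0.498], [0.09, 0.647, 0.757, -0.104], [-0.088, -0.752, 0.653, -1.109], [0.0, 0.0, 0.0, 1.0]]
{'time': np.float64(0.1), 'q': array([ 1.259,  0.469, -0.049,  1.534,  0.024,  1.141, -0.082]), 'qd': array([-0.002, -0.001, -0.001, -0.002, -0.001, -0.002, -0.   ]), 'tau': array([ 1.0000e-03, -5.1152e+01, -4.7000e-02, -2.3839e+01,  1.1000e-02,
        4.0000e-03,  0.0000e+00]), 'tcp_pos': array([ 0.188, -0.648,  0.23 ]), 'eef_rot': array([-0.001,  0.99 ,  0.141, -0.   ]), 'ft_force': array([-0.292,  0.231, -0.455]), 'wrist_torque': array([0.035, 0.01 , 0.012]), 'gripper_force': np.float64(0.0), 'width': np.float64(0.997)}
```

View pics/scene0.png

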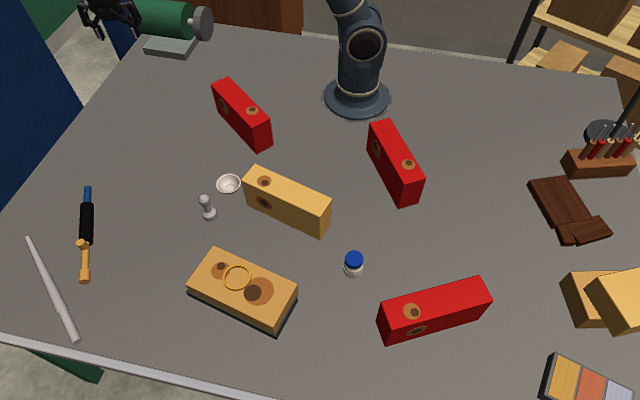

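View pics/side0.png

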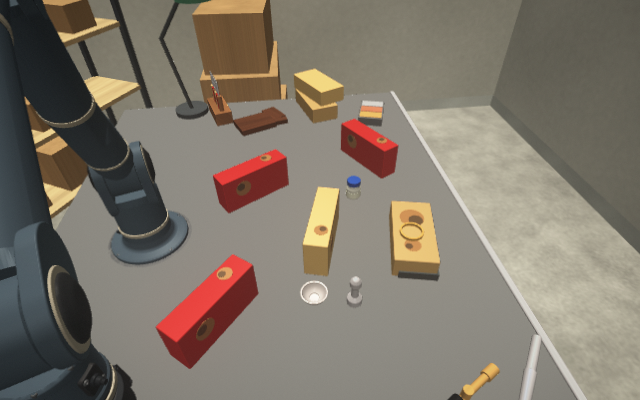

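Candidates: the pale standing brick at scene (287,200) / side (322,230) stands free and faces the hearth, so it fits. The red ones at (241,113), (396,162) and (435,310) are look-alikes, and the stacked pair at (600,300) is far off. The hearth brick is at (243,288), with the bangle on top and a dark frame. Next is one enlarged crop to confirm and to read corners.

```bash
cat > h.py <<'E'
import numpy as np, cv2
from bench import *
def ray(n,uv,c=None):
    c=c or camera_info(n);K=np.array(c["intrinsics"]);T=np.array(c["world_to_cam"])
    d=(np.array(uv,float)-K[:2,2])/[K[0,0],K[1,1]];s=d.copy()
    for _ in range(10): s=d/(1+c["k1"]*(s@s))
    R=T[:3,:3]; return -R.T@T[:3,3], R.T@np.array([s[0],-s[1],-1])
def onz(n,uv,z,c=None):
    o,d=ray(n,uv,c); return o+d*(z-o[2])/d[2]
E
python3 - <<'E'
import cv2,numpy as np
from h import *
a=cv2.imread("pics/scene0.png")[150:345,170:370]
b=cv2.imread("pics/side0.png")[165:315,290:450]
cv2.imwrite("pics/crop.png",cv2.resize(a,None,fx=3,fy=3,interpolation=cv2.INTER_CUBIC))
cv2.imwrite("pics/crops.png",cv2.resize(b,None,fx=4,fy=4,interpolation=cv2.INTER_CUBIC))
E
```

```text
(no output)
```

View pics/crop.png

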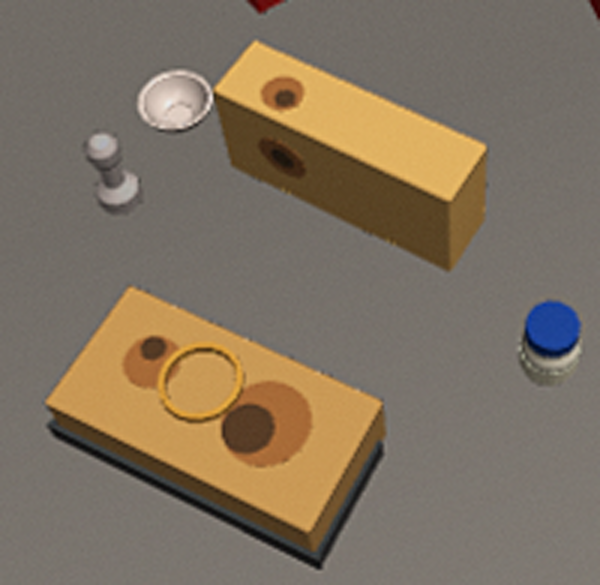

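View pics/crops.png

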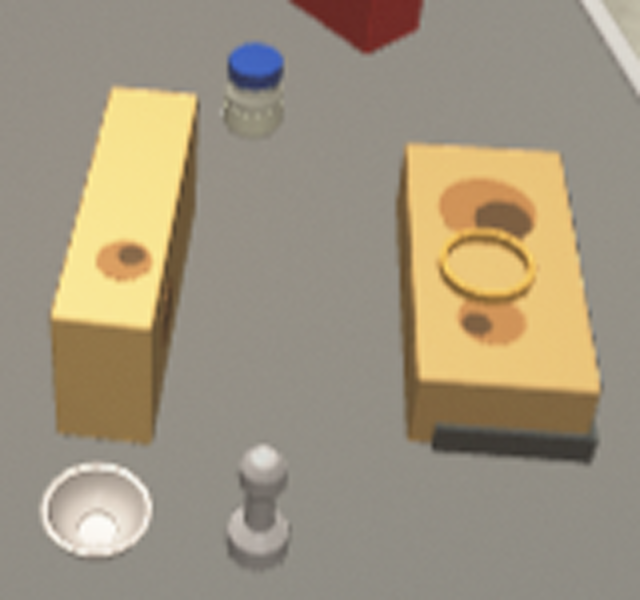

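The crops confirm it. The pale brick stands with top corners at scene-crop (257,41), (486,148), (452,200), (216,92). The hearth top has corners at (131,288), (384,403), (309,547), (47,406). I'll cast all of these onto their planes from both views.

```bash
python3 - <<'E'
from h import *
np.set_printoptions(precision=3,suppress=True)
S=lambda p:np.array(p)/3+[170-.3,150-.3]
D=lambda p:np.array(p)/4+[290-.4,165-.4]
def box(n,f,pts,z):
    P=np.array([onz(n,f(p),z)[:2] for p in pts]); (c,s,a)=cv2.minAreaRect(P.astype(np.float32)*1000)
    # long axis
    l=(P[1]-P[0]+P[2]-P[3]); 
    if np.linalg.norm(l)<np.linalg.norm(P[2]-P[1]+P[3]-P[0]): l=P[2]-P[1]+P[3]-P[0]
    if l[1]<0:l=-l
    print(n,"ctr",P.mean(0),"size",np.array(s),"yaw",np.arctan2(-l[0],l[1])); print(P.tolist() and P)
box("scene",S,[(257,41),(486,148),(452,200),(216,92)],.114)
box("side",D,[(112,88),(198,95),(150,326),(53,318)],.114)
box("scene",S,[(131,288),(384,403),(309,547),(47,406)],.064)
box("side",D,[(407,144),(560,153),(599,391),(418,381)],.064)
for nm,s,d,z in(("jar",(553,322),(256,62),.065),("punch",(103,146),(263,458),.09),("dish",(176,100),(97,510),.028),):
    print(nm,onz("scene",S(s),z),onz("side",D(d),z))
E
```

```text
scene ctr [ 0.5   -0.093] size [226.033  62.797] yaw -0.287631607793169
[[ 0.437 -0.193]
 [ 0.504  0.023]
 [ 0.559  0.008]
 [ 0.498 -0.209]]
side ctr [ 0.496 -0.095] size [228.344  62.547] yaw -0.28546595974892813
[[ 0.498  0.022]
 [ 0.558  0.006]
 [ 0.493 -0.211]
 [ 0.435 -0.197]]
scene ctr [ 0.748 -0.132] size [230.824 119.791] yaw -0.24351890297566875
[[ 0.666 -0.23 ]
 [ 0.717 -0.009]
 [ 0.834 -0.032]
 [ 0.775 -0.255]]
side ctr [ 0.741 -0.135] size [229.969 111.657] yaw -0.2360886397144076
[[ 0.713 -0.012]
 [ 0.822 -0.037]
 [ 0.769 -0.258]
 [ 0.66  -0.235]]
jar [0.622 0.103 0.065] [0.621 0.1   0.065]
punch [ 0.556 -0.292  0.09 ] [ 0.547 -0.3    0.09 ]
dish [ 0.454 -0.276  0.028] [ 0.451 -0.278  0.028]
```

Both views agree. The brick centre is (0.498,-0.094) with yaw -0.287, and its size is right. The bed edge is at about (0.689,-0.122) with yaw -0.24. The plan is to push with open fingers spread along the brick's length. First move: go high round to the robot side of the brick.

```bash
python3 -m jog '[[[29,-23,0],[0,0,0],1],[[29,-23,0],[0,0,0],1],[[29,-23,0],[0,0,0],1],[[29,-23,0],[0,0,0],1],[[29,-23,0],[0,0,0],1],[[29,-23,0],[0,0,0],1],[[29,-23,0],[0,0,0],1],[[29,-23,0],[0,0,0],1]]'
python3 -m jog '[[[19,-32,0],[0,0,0],1],[[19,-32,0],[0,0,0],1],[[19,-32,0],[0,0,0],1],[[19,-32,0],[0,0,0],1],[[19,-32,0],[0,0,0],1],[[19,-32,0],[0,0,0],1],[[19,-32,0],[0,0,0],1],[[19,-32,0],[0,0,0],1]]'
python3 -m jog '[[[19,-32,0],[0,0,0],1],[[0,0,0],[0,0,0.1],1],[[0,0,0],[0,0,0.1],1],[[0,0,0],[0,0,0.1],1],[[0,0,0],[0,0,0.1],1],[[0,0,0],[0,0,0.1],1],[[0,0,0],[0,0,0.07],1],[[0,0,0],[0,0,0],1]]'
```

```text
time: 0.77
tcp_pos: [0.3603, -0.405, 0.2311]
eef_rot: [-0.0, 0.99, 0.141, -0.0]
ft_force: [0.0, 1.4, -0.0]
width: 0.999
gripper_force: 0.0
time: 1.43
tcp_pos: [0.4341, -0.1168, 0.2312]
eef_rot: [0.0, 0.99, 0.141, -0.0]
ft_force: [0.1, -0.4, 0.4]
width: 0.998
gripper_force: 0.0
time: 2.1
tcp_pos: [0.4434, -0.0824, 0.231]
eef_rot: [0.0, 0.99, -0.144, -0.0]
ft_force: [-0.2, -0.2, -0.7]
width: 0.999
gripper_force: 0.0
```

```bash
python3 -m jog '[[[-5,0,28],[0,0,0],1],[[0,0,28],[0,0,0],1],[[0,0,28],[0,0,0],1],[[0,0,28],[0,0,0],1],[[0,0,20],[0,0,0],1],[[0,0,12],[0,0,0],1],[[0,0,0],[0,0,0],1],[[0,0,0],[0,0,0],1]]'
python3 - <<'E'
from h import *
cv2.imwrite("pics/pre.png",cv2.resize(grab_frame("side")[120:320,200:450],None,fx=3,fy=3))
print(get_obs()["ft_force"])
E
```

```text
time: 2.77
tcp_pos: [0.4386, -0.081, 0.087]
eef_rot: [-0.0, 0.99, -0.142, -0.001]
ft_force: [1.0, -0.3, 0.5]
width: 1.0
gripper_force: 0.0
[0.49214576 0.81686322 0.26179542]
```

View pics/pre.png

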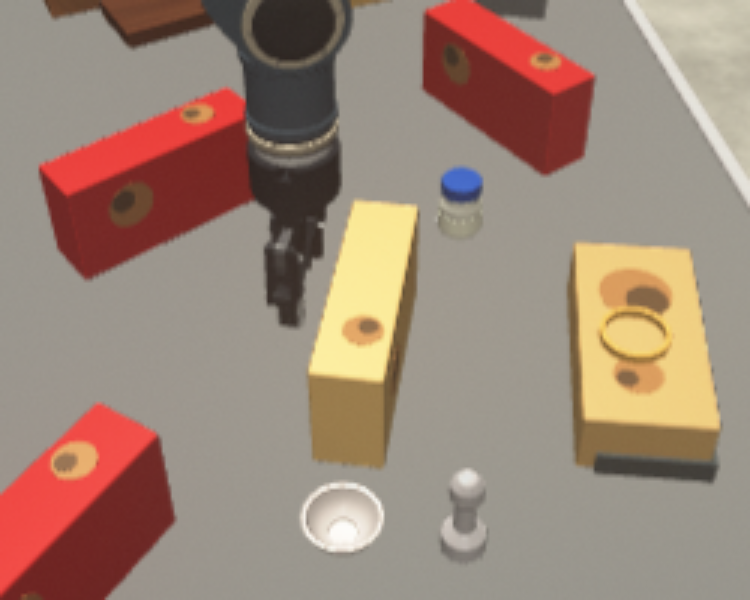

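The fingers stand clear behind the brick at (290,320), with the gap visible. Now push near the top.

```bash
python3 -m jog '[[[6,0,0],[0,0,0],1],[[6,0,0],[0,0,0],1],[[4,0,0],[0,0,0],1],[[4,0,0],[0,0,0],1],[[4,0,0],[0,0,0],1],[[4,0,0],[0,0,0],1],[[4,0,0],[0,0,0],1],[[4,0,0],[0,0,0],1]]'
python3 -m jog '[[[4,0,0],[0,0,0],1],[[4,0,0],[0,0,0],1],[[4,0,0],[0,0,0],1],[[4,0,0],[0,0,0],1],[[0,0,0],[0,0,0],1]]'
python3 - <<'E'
from h import *
cv2.imwrite("pics/mid.png",cv2.resize(grab_frame("side")[120:320,200:450],None,fx=3,fy=3))
E
```

```text
time: 3.48
tcp_pos: [0.4739, -0.0914, 0.0874]
eef_rot: [0.0, 0.99, -0.143, 0.0]
ft_force: [-2.5, 0.9, 2.7]
width: 0.999
gripper_force: 1.4
time: 3.9
tcp_pos: [0.4903, -0.0963, 0.0874]
eef_rot: [-0.0, 0.99, -0.143, 0.001]
ft_force: [-0.3, 0.0, -0.1]
width: 0.997
gripper_force: 0.0
```

View pics/mid.png

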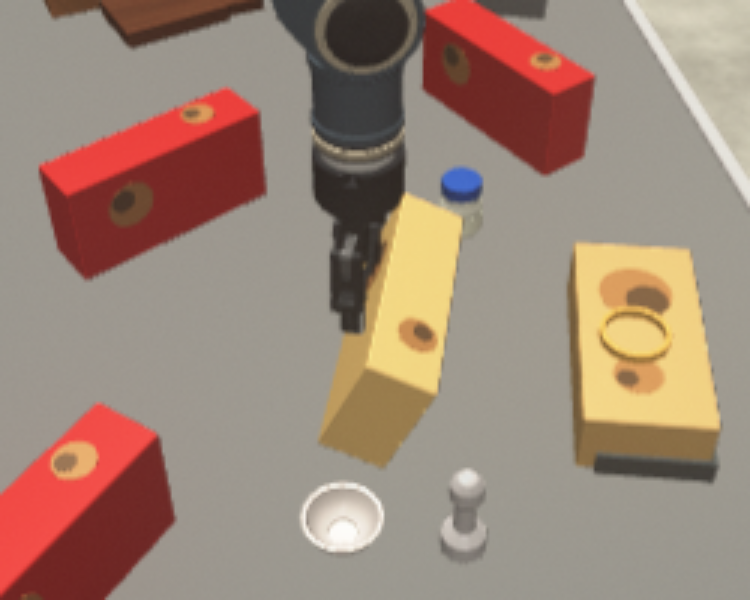

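The brick is past about 30° and falling, with the push force gone. I'll let it settle and raise the fingers out of the way, then look.

```bash
python3 -m jog '[[[0,0,0],[0,0,0],1],[[0,0,0],[0,0,0],1],[[0,0,0],[0,0,0],1],[[0,0,0],[0,0,0],1],[[-15,0,0],[0,0,0],1],[[-15,0,0],[0,0,0],1],[[0,0,0],[0,0,0],1],[[0,0,0],[0,0,0],1]]'
python3 - <<'E'
from h import *
cv2.imwrite("pics/sA.png",grab_frame("scene"));a=grab_frame("side")
cv2.imwrite("pics/lay.png",cv2.resize(a[150:300,280:460],None,fx=4,fy=4,interpolation=cv2.INTER_CUBIC))
E
```

```text
time: 4.62
tcp_pos: [0.4578, -0.0869, 0.087]
eef_rot: [0.0, 0.99, -0.143, -0.002]
ft_force: [-4.2, 0.1, 2.3]
width: 0.998
gripper_force: 1.7
```

View pics/lay.png

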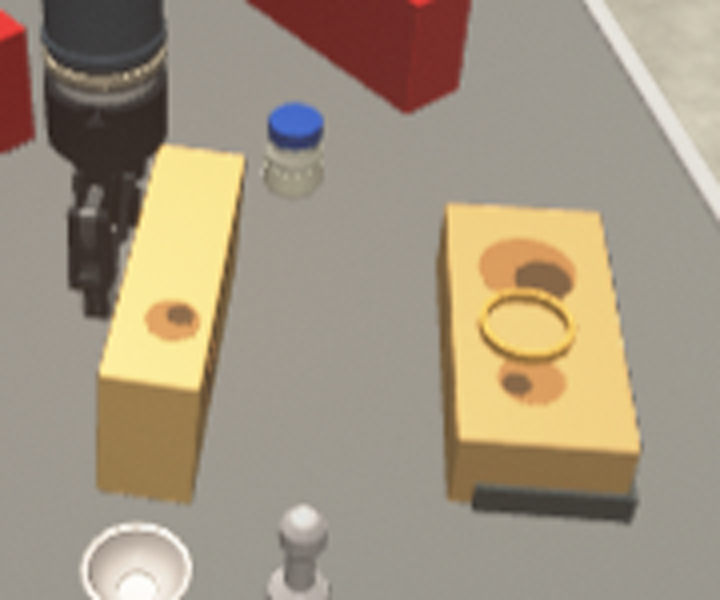

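The brick had only reached its balance point and rocked back upright when I retreated; it is standing at (170,320) with the fingers touching. I'll push again, well past the balance point.

```bash
python3 -m jog '[[[0,0,0],[0,0,0],1],[[6,0,0],[0,0,0],1],[[6,0,0],[0,0,0],1],[[6,0,0],[0,0,0],1],[[6,0,0],[0,0,0],1],[[6,0,0],[0,0,0],1],[[6,0,0],[0,0,0],1],[[6,0,0],[0,0,0],1]]'
python3 -m jog '[[[6,0,0],[0,0,0],1],[[6,0,0],[0,0,0],1],[[6,0,0],[0,0,0],1],[[6,0,0],[0,0,0],1],[[0,0,0],[0,0,0],1],[[0,0,0],[0,0,0],1],[[0,0,0],[0,0,0],1],[[0,0,0],[0,0,0],1]]'
python3 - <<'E'
from h import *
cv2.imwrite("pics/sB.png",grab_frame("scene"));a=grab_frame("side")
cv2.imwrite("pics/lay2.png",cv2.resize(a[150:300,280:460],None,fx=4,fy=4,interpolation=cv2.INTER_CUBIC))
E
```

```text
time: 5.38
tcp_pos: [0.5016, -0.0996, 0.0873]
eef_rot: [-0.0, 0.99, -0.143, 0.001]
ft_force: [0.0, -0.2, 0.4]
width: 0.999
gripper_force: 0.0
time: 6.05
tcp_pos: [0.5229, -0.1059, 0.0872]
eef_rot: [0.0, 0.99, -0.143, -0.0]
ft_force: [-0.5, 0.4, 0.2]
width: 1.001
gripper_force: 0.0
```

View pics/lay2.png

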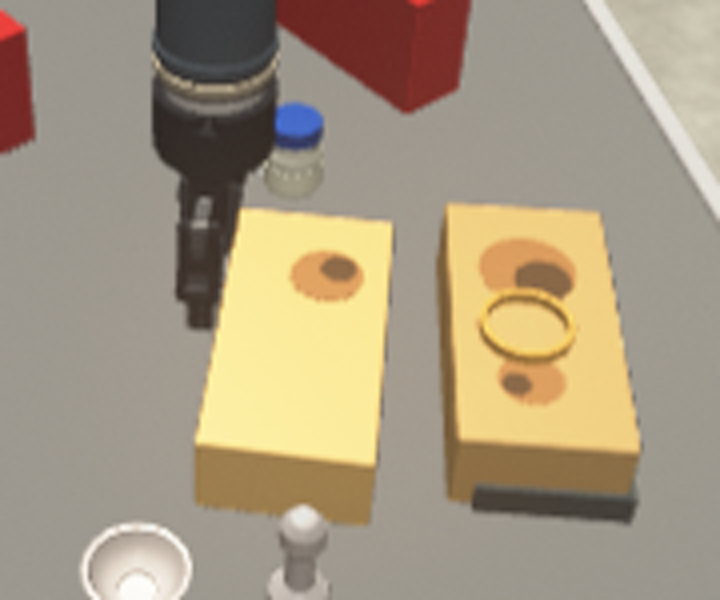

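It now lies flat, with top corners at crop (242,210), (393,222), (374,466), (196,446). Next I measure it against the hearth in the same view.

```bash
python3 - <<'E'
from h import *
np.set_printoptions(precision=3,suppress=True)
D=lambda p:np.array(p)/4+[279.6,149.6]
f=lambda pts:np.array([onz("side",D(p),.064)[:2] for p in pts])
B=f([(242,210),(393,222),(374,466),(196,446)]);H=f([(446,205),(600,211),(639,451),(461,441)])
def yaw(P): l=P[0]-P[3]+P[1]-P[2]; return np.arctan2(-l[0],l[1])
b=B.mean(0);h=H.mean(0);yb,yh=yaw(B),yaw(H)
ex=np.array([np.cos(yh),np.sin(yh)]);ey=np.array([-ex[1],ex[0]])
print(b,h,yb,yh,"rel",(b-h)@ex,(b-h)@ey,"target -.114,0")
t=get_obs()["tcp_pos"][:2]; bx=np.array([np.cos(yb),np.sin(yb)]);by=np.array([-bx[1],bx[0]])
print("tcp in brick",(t-b)@bx,(t-b)@by)
E
```

```text
[ 0.583 -0.122] [ 0.741 -0.135] -0.2907731467524424 -0.23083511937434806 rel -0.15771900376900844 -0.023483825196411387 target -.114,0
tcp in brick -0.06165800895918402 -0.0018803490077440373
```

Remaining: push about 44 mm along the hearth x and turn the brick +0.06 rad. The lateral offset of -23 mm is within ±45. Back off, align with the hearth, and descend.

```bash
python3 -m jog '[[[-15,0,0],[0,0,0],1],[[-15,0,0],[0,0,0],1],[[0,0,0],[0,0,-0.05],1],[[0,0,24],[0,0,0],1],[[0,0,24],[0,0,0],1],[[0,0,16],[0,0,0],1],[[0,0,8],[0,0,0],1],[[0,0,0],[0,0,0],1]]'
python3 -m jog '[[[5,0,0],[0,0,0],1],[[4,0,0],[0,0,0],1],[[4,0,0],[0,0,0],1],[[3,0,0],[0,0,0],1],[[3,0,0],[0,0,0],1],[[3,0,0],[0,0,0],1],[[3,0,0],[0,0,0],1],[[3,0,0],[0,0,0],1]]'
```

```text
time: 6.82
tcp_pos: [0.4932, -0.0973, 0.0139]
eef_rot: [-0.0, 0.993, -0.118, -0.002]
ft_force: [-0.2, 0.6, 0.3]
width: 0.999
gripper_force: 0.0
time: 7.48
tcp_pos: [0.5189, -0.1043, 0.015]
eef_rot: [0.001, 0.993, -0.119, -0.003]
ft_force: [-7.2, 0.3, 3.8]
width: 1.0
gripper_force: 3.1
```

```bash
python3 -m jog '[[[4,0,0],[0,0,0],1],[[4,0,0],[0,0,0],1],[[4,0,0],[0,0,0],1],[[4,0,0],[0,0,0],1],[[4,0,0],[0,0,0],1],[[4,0,0],[0,0,0],1],[[4,0,0],[0,0,0],1],[[4,0,0],[0,0,0],1]]'
python3 -m jog '[[[3,0,0],[0,0,0],1],[[2,0,0],[0,0,0],1],[[2,0,0],[0,0,0],1],[[2,0,0],[0,0,0],1],[[0,0,0],[0,0,0],1]]'
python3 -m jog '[[[2,0,0],[0,0,0],1],[[0,0,0],[0,0,0],1]]'
python3 -m jog '[[[2,0,0],[0,0,0],1],[[0,0,0],[0,0,0],1]]'
```

```text
time: 8.15
tcp_pos: [0.5502, -0.1113, 0.0148]
eef_rot: [0.0, 0.993, -0.118, -0.003]
ft_force: [-5.6, 1.7, 4.2]
width: 1.0
gripper_force: 3.1
time: 8.57
tcp_pos: [0.5589, -0.1134, 0.0148]
eef_rot: [0.0, 0.993, -0.118, -0.003]
ft_force: [-5.5, 0.5, 4.4]
width: 1.002
gripper_force: 3.4
time: 8.73
tcp_pos: [0.5588, -0.1134, 0.0147]
eef_rot: [0.0, 0.993, -0.118, -0.005]
ft_force: [-12.0, 1.7, 7.4]
width: 0.999
gripper_force: 5.9
time: 8.9
tcp_pos: [0.5588, -0.1136, 0.0144]
eef_rot: [0.001, 0.993, -0.117, -0.007]
ft_force: [-15.9, 2.7, 11.5]
width: 1.002
gripper_force: 8.0
```

The TCP has stopped and the force is rising, so the brick has met the hearth. A little more push to square it, then retreat and check.

```bash
python3 -m jog '[[[2,0,0],[0,0,0],1],[[1,0,0],[0,0,0],1],[[0,0,0],[0,0,0],1]]'
python3 -m jog '[[[-10,0,0],[0,0,0],1],[[-15,0,0],[0,0,0],1],[[-15,0,-20],[0,0,0],1],[[0,0,-35],[0,0,0],1],[[0,0,-35],[0,0,0],1],[[0,0,-35],[0,0,0],1],[[0,0,0],[0,0,0],1],[[0,0,0],[0,0,0],1]]'
python3 - <<'E'
from h import *
a=grab_frame("side"); cv2.imwrite("pics/end.png",cv2.resize(a[170:300,310:450],None,fx=5,fy=5,interpolation=cv2.INTER_CUBIC)[:600])
E
```

```text
time: 9.15
tcp_pos: [0.5588, -0.1138, 0.0142]
eef_rot: [0.001, 0.993, -0.117, -0.01]
ft_force: [-21.7, 2.5, 16.5]
width: 1.001
gripper_force: 11.3
time: 9.82
tcp_pos: [0.5317, -0.1064, 0.1429]
eef_rot: [0.0, 0.993, -0.118, 0.003]
ft_force: [-0.7, 0.4, -0.4]
width: 0.997
gripper_force: 0.0
```

View pics/end.png

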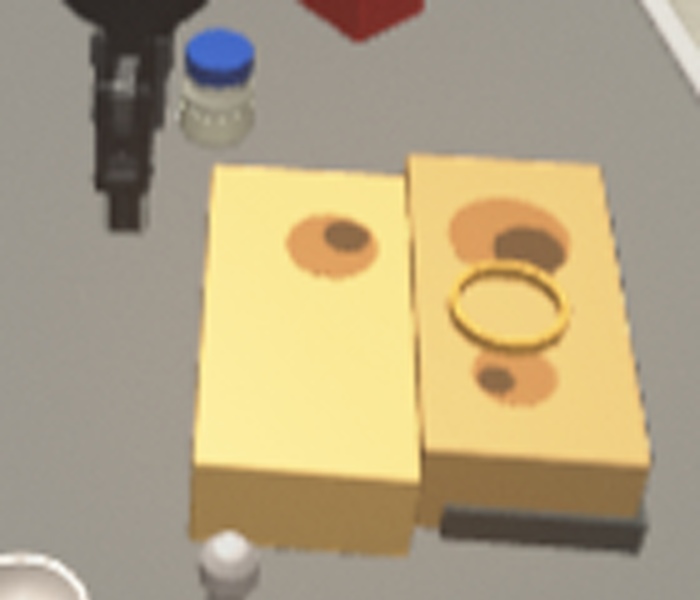

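The bricks touch along the seam from (408,176) to (422,480), and the bangle and jar are undisturbed. One check in numbers.

```bash
python3 - <<'E'
from h import *
D=lambda p:np.array(p)/5+[309.6,169.6]
f=lambda pts:np.array([onz("side",D(p),.064)[:2] for p in pts])
B=f([(214,165),(406,176),(418,482),(195,465)]);H=f([(409,155),(600,166),(650,466),(426,452)])
def yaw(P): l=P[0]-P[3]+P[1]-P[2]; return np.arctan2(-l[0],l[1])
b=B.mean(0);h=H.mean(0);yb,yh=yaw(B),yaw(H)
ex=np.array([np.cos(yh),np.sin(yh)]);ey=np.array([-ex[1],ex[0]])
print(yb-yh,(b-h)@ex,(b-h)@ey)
e=lambda a,b:np.arctan2(-(a-b)[0],(a-b)[1])
print("seam edges yaw",e(B[1],B[2]),e(H[0],H[3]), "gaps", [(p-H[0])@ex for p in (B[1],B[2],H[3])])
E
```

```text
-0.0034762975628524484 -0.11458486284240971 -0.020145247190578693
seam edges yaw -0.2397686413672402 -0.22969501800870717 gaps [np.float64(-0.0024085611310709324), np.float64(-0.004256521782045817), np.float64(0.00046959069802760705)]
```

The brick is parallel within about 0.01 rad, the gap is about 0 to 3 mm, and the ends are 20 mm out of line, all within limits. The robot is clear, so I'm handing in.

```bash
python3 -c "
from bench import *
print(sign_off())"
```

```text
the job is handed in; nothing more can be done
None
```

The firebrick was tipped flat (on the second push) and slid snug against the hearth brick: by camera about 0–3 mm gap, within 0.01 rad of parallel, ends about 20 mm out of line; the job is handed in, but no verdict came back.

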